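Height check of a plugged manifold under a bridge gauge

TASK

Check the manifold on the bridge height gauge: lay it flat on the gauge's run-in, red-plug end towards the bar, slide it gently along the lane under the fixed yellow bar until its nose bears on the screw of the end stop, hold it there a moment with a light steady push, then let go and leave it there. A red plug that is not pressed fully into its port catches on the bar; never force it through or ram the stop, but press such a plug home with steady, moderate pressure so that the manifold clears. Do not tip the manifold over and leave the other things on the cart where they are.

Things in the scene. Friction and masses are not known exactly. Their poses are not given: they have to be found in the camera images.
- manifold: loose aluminium pneumatic manifold block, 110 (its x) x 44 (y) x 40 mm (z), about 0.4 kg (it slides on the deck at 1 to 4 N); origin at the centre of its underside, z up. Its nose (flat end face, x = +55 mm) is the end with two red push-in plugs in the top face; the other end is the tail (flat face, x = -55 mm, with one round port)
- port_front (a point): port of the front plug, at the manifold's top face (x = +42 mm, 40 mm above the underside). The plug has a round red head, 20 mm across and 6 mm thick, on a brass shank with O-ring. Home, the head lies flat on the block; it may start up to 8 mm higher (not measured). About 9 N pushes it down against the O-ring; it stays where it is left and bottoms firmly (15 N is enough)
- port_rear (a point): port of the rear plug, at the manifold's top face (x = +12 mm, 40 mm above the underside); the same kind of plug as the front one, which may stand proud by another amount of up to 8 mm
- gauge: fixed steel height gauge, base plate 255 x 100 x 12 mm. Origin at the cart top, on the lane's centre line under the middle of the bar; x runs along the lane from run-in to end stop. The plate reaches from x = -160 to +95 mm. The lane, 48 mm wide between two rails 9 mm high, begins at x = -35 mm; before it a mouth flares from x = -60 mm, where it is 68 mm wide
- run_in (a point): point on the deck (plate top, 12 mm above the cart) in the middle of the open run-in, 97 mm before the bar; axes as gauge. A manifold laid with its origin here has its nose in the flared mouth, 42 mm before the bar
- home (a point): point on the deck where the manifold's origin is when its nose rests against the stop screw in its middle setting, 14 mm past the bar's middle; axes as gauge. The screw is set up to 8 mm nearer or farther (not measured). At home both plugs are beyond the bar and the tail sticks out at least 25 mm on its near side
- bridge_bar: the fixed yellow bar across the lane, 16 mm wide along the lane; its underside is 48 mm above the deck (60 mm above the cart), its top 62 mm above the deck. With both plugs home the manifold is 46 mm high and clears it by 2 mm. Its posts stand 36 to 47 mm either side of the centre line. More than 20 N would mark it. Same origin and axes as gauge
- end_stop: the end stop: a fixed steel block 32 mm high across the lane's far end (near face x = +82 mm) with an adjustable stop screw; the nose meets the screw's rigid brass button, 17 mm across, 20 mm above the deck on the centre line, somewhere from x = +61 to +77 mm. About 8 N on the button seats the nose well; over 15 N spoils its setting. Same origin and axes as gauge
- wrench: bystander: open-ended steel wrench, 41 x 210 x 9 mm, lying on the cart
- pressure_gauge: bystander: black dial pressure gauge lying on its back, 88 x 63 x 24 mm
- cap_a: bystander: brass hexagon cap, 41 x 47 x 25 mm
- plug_a: bystander: brass hexagon-headed pipe plug, 41 x 35 x 31 mm
- solenoid_valve_1: bystander: white and black solenoid valve, 46 x 110 x 109 mm, standing at the right
Mind the look-alikes: they are no part of the job. Leave any orange look-alike of the manifold alone.

How it is judged:
By the outcome, as a careful person would: the job done as asked, in the order asked, and still so for the second after the job is handed in, with the robot touching nothing.
It also fails if it takes over 70 s, if anything falls off the work surface, if the arm or the gripper's body presses on something with over 40 N, if the wrist force passes 120 N, or if a joint passes its speed limit or range.

ROBOT

A 7-joint arm with a two-finger parallel gripper is mounted at the origin on a cart in front of the work surface, level with it; the furniture and walls round the work are solid. World frame = base frame: x ahead of the robot, y to its left, z up, the work surface at z = 0. Lengths are in mm, angles in rad, forces in N, time in s.
With the tool pointing down it reaches from about 350 to 900 mm from the base axis. Payload 19.9 kg.
Tool frame: the origin (TCP) lies between the finger pads; the fingertips stand 19 mm ahead of it and the grasp point (between the pads) is the TCP; z points along the fingers, x is the direction in which the jaws open and shut, and the axes are right-handed (so a half turn about z gives the same grasp; the last joint's range is limited). The gripper opens to 94 mm and grips with 3 to 60 N. Pads are 16 mm wide; open, the fingers measure 119 mm over their backs; the gripper's body (75 mm by 177 mm) begins 78 mm behind the grasp point.
Start: joints at [1.159, 0.417, -0.01, 1.614, 0.005, 1.111, -0.053], TCP at [225.886, -582.731, 224.425] pointing down, gripper open.
Joint ranges: [-2.81, 2.81], [-0.39, 2.02], [-1.27, 1.25], [0.06, 2.57], [-1.19, 4.33], [0.19, 2], [-2.82, 2.82]. Speed limits (rad/s): [1.89, 1.89, 2.39, 2.39, 3.01, 3.01, 3.01].

INTERFACE

Orientations are given as a 3x3 rotation matrix whose columns are the frame's x, y, z axes.
In Python, from cell import arm gives the robot as it stands. The module is installed in compiled form; this text tells all that it offers.
- The arm moves only by the tool drive_tool, never from a script. Its argument "deltas" is a list of rows, each a list of 3 entries, a list of its own where there are three numbers: the turn, a rotation vector about the tool's x, y, z in units of 5 degrees (1.0 is 5 degrees), then the shift along the tool's x, y, z in units of 40 mm (1.0 is 40 mm), then the opening, from 0 (shut) to 1 (fully open). In form: [[[wx, wy, wz], [x, y, z], claw], ...]. A call has exactly 10 rows; each row shifts and turns the commanded pose from where the row before left it, along the tool's axes as they then stand; what a row does not reach is not made up. A row lasts 1/12 s, in which the tool goes at most 41.7 mm and 7.16 degrees, less where a joint would pass 70% of its speed; a pose out of reach is approached as far as the arm can. A call is refused whole if a number of a shift passes 1 or a number of a turn 1, either way. A call with a gripper value outside its range is refused whole. The fingers move at their own pace and stop on an object; the grip force is fixed at half the most. Time passes only in rows, so rows that do not move let the fingers close, or fill a call up. It gives the time, the measured TCP pose, the force and the opening at its end, in the units of the state.
- arm.state(): the state, without advancing time (a new reading comes with each control period).
- arm.read_camera(name): name is "scene" or "top" or "wrist"; returns the picture (420x560x3 uint8, red, green, blue); there is no depth.
- arm.get_calibration(name): a dict with "K" (3x3 intrinsics, pixels), "R" (3x3) and "t" (3): a world point X has camera coordinates R X + t. Camera axes: x right, y down, z forward; pixel columns grow to the right and rows downward; lengths in mm; the calibration is good to about 2 mm. A picture is of the moment at which its call begins: read the wrist's pose just before it. get_calibration takes no time and is no camera call; for the wrist camera it gives the pose at the moment of the call.
- arm.finish_job(): hands the job in, once; it reports no verdict.
Trained networks look in the newest picture that a camera, given by its name, has taken for a name from the list of things; names that differ only in an ending like _2 or _b are one class to them, and where a whole thing is asked for, a point or a joint stands for the part that bears it (a point fixed in the world has none). Each returns a list of dicts, best first, with "conf" (0 to 1); they miss things now and then, are a little off and sometimes report something else, mostly with a low value. They report only what shows in the picture. A call takes as long as a camera call. They do not tell look-alikes from the thing itself.
- arm.silhouettes(camera, label): "mask" (420x560 bool, what is visible of it) and "location" ([column, row] in pixels, amid what is visible of it).
The state is a dict: "time": time; "q": joint angles; "qd": joint speeds; "effort": joint torques, N m; "position": TCP position; "eef_rot": TCP orientation; "force": force on the tool from outside, world axes, zero at the start; "ft_torque": the same for the moment, N m; "opening": opening from 0.0 (shut) to 1.0 (fully open).
Only numpy, scipy, OpenCV 4.12 (cv2) and the standard library are available. Lean on these libraries where they do the work, as an engineer would, in place of code of your own. Each camera call takes 0.05 s, during which the arm holds its last target.

## Working session

There is one attempt and no reset: what is moved stays moved. The work goes in short steps, Python scripts to look and compute and a tool call to move; the robot and the scene stay as the last step left them, time stands still between calls to the robot, and variables do not carry over. Pictures are saved under pics/ and viewed, and the job is handed in when it is done.

Besides the shell and the picture viewer there is one more tool, called by a JSON object that holds its "name" and its "arguments". drive_tool: Moves the arm, as the interface text tells. Its arguments: {"type":"object","properties":{"deltas":{"type":"array"}},"required":["deltas"]}

```bash
mkdir -p pics; cat > h.py <<'E'
import numpy as np, cv2
from cell import arm
def save(n,img): cv2.imwrite('pics/'+n,cv2.cvtColor(img,cv2.COLOR_RGB2BGR))
def unproj(cam,uv,z,cal=None):
    c=cal or arm.get_calibration(cam); K,R,t=[np.array(c[k],float) for k in('K','R','t')]
    d=R.T@np.linalg.solve(K,np.array([uv[0],uv[1],1.])); o=-R.T@t
    return o+d*(z-o[2])/d[2]
def proj(cam,X,cal=None):
    c=cal or arm.get_calibration(cam); K,R,t=[np.array(c[k],float) for k in('K','R','t')]
    X=np.atleast_2d(X); p=(K@(R@X.T+t[:,None])); return (p[:2]/p[2]).T
E
python3 - <<'E'
from h import *
np.set_printoptions(precision=3,suppress=True)
for c in('scene','top'):
    save(c+'1.png',arm.read_camera(c))
    print(c,arm.get_calibration(c))
s=arm.state();print(s)
E
```

```text
scene {'K': array([[416.009,   0.   , 276.468],
       [  0.   , 416.009, 201.252],
       [  0.   ,   0.   ,   1.   ]]), 'R': array([[ 0.595, -0.803,  0.017],
       [-0.466, -0.363, -0.807],
       [ 0.654,  0.473, -0.591]]), 't': array([-326.588,  256.784,  630.953])}
top {'K': array([[437.418,   0.   , 280.119],
       [  0.   , 437.418, 211.566],
       [  0.   ,   0.   ,   1.   ]]), 'R': array([[-0.001, -1.   , -0.013],
       [-0.993,  0.002, -0.115],
       [ 0.115,  0.013, -0.993]]), 't': array([ -42.265,  490.584, 1044.884])}
{'time': 0.1, 'q': array([ 1.159,  0.418, -0.01 ,  1.614,  0.005,  1.111, -0.053]), 'qd': array([-0.001, -0.   , -0.   , -0.003, -0.002,  0.   ,  0.001]), 'effort': array([  0.001, -85.258,   0.639, -42.67 ,  -0.049,   0.016,   0.   ]), 'position': array([ 225.79 , -582.467,  223.913]), 'eef_rot': array([[ 0.361, -0.932, -0.   ],
       [-0.932, -0.361,  0.001],
       [-0.001,  0.   , -1.   ]]), 'force': array([-0.252,  0.412, -0.798]), 'ft_torque': array([ 0.016, -0.006,  0.048]), 'opening': 0.9964024121688412}
```

View pics/scene1.png

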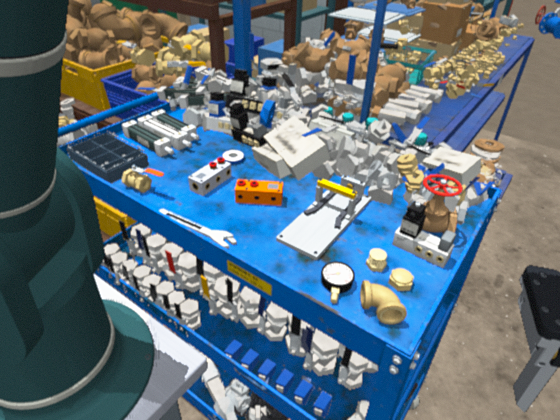

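View pics/top1.png

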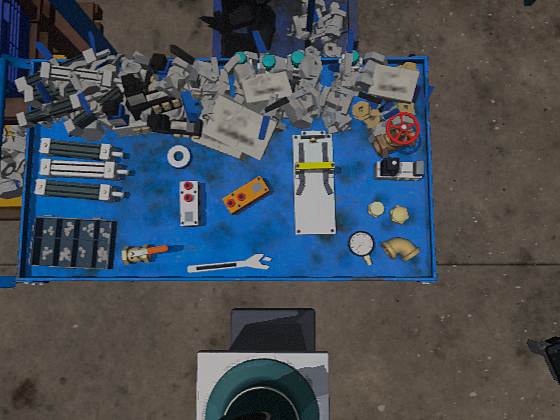

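The top view shows two candidates. The grey block with two red plugs is at about (189,203), and the orange look-alike is at about (246,195). The task wants the aluminium one, so it's the grey block. The gauge is at about (315,190), with the yellow bar at row 167.

```bash
python3 - <<'E'
from h import *
np.set_printoptions(precision=1,suppress=True)
im=arm.read_camera('top'); sc=arm.read_camera('scene')
def crop(im,x0,x1,y0,y1,k): return cv2.resize(im[y0:y1,x0:x1],None,fx=k,fy=k,interpolation=cv2.INTER_CUBIC)
a=crop(im,160,350,120,250,4); save('crop1.png',a)
save('crop2.png',crop(sc,180,380,140,260,4))
for cam in('top','scene'):
  for l in('manifold','gauge','bridge_bar','port_front','end_stop'):
    for d in arm.silhouettes(cam,l)[:3]:
        m=d['mask']; ys,xs=np.nonzero(m)
        r=cv2.minAreaRect(np.c_[xs,ys].astype(np.float32))
        print(cam,l,round(d['conf'],2),np.array(d['location']),m.sum(),r)
E
```

```text
top manifold 0.86 [244.3 196.8] 944 ((245.98452758789062, 195.02450561523438), (21.0689640045166, 46.64715576171875), 58.78159713745117)
top manifold 0.67 [191.  204.3] 939 ((189.34498596191406, 203.53741455078125), (45.95361328125, 21.50777244567871), 86.72950744628906)
top gauge 0.57 [314.1 186.4] 4155 ((314.5930480957031, 182.4434356689453), (105.09675598144531, 41.68748092651367), 88.45184326171875)
top bridge_bar 0.56 [319.1 164.6] 326 ((315.0, 168.5), (15.0, 38.0), 90.0)
top port_front 0.9 [244.8 195.4] 917 ((246.08822631835938, 195.14706420898438), (20.922826766967773, 44.9326286315918), 59.03623962402344)
top port_front 0.8 [186.4 202.6] 939 ((190.5, 203.5), (45.0, 21.0), 90.0)
top port_front 0.28 [313.3 185.4] 4170 ((314.0, 182.0), (104.0, 42.0), 90.0)
top end_stop 0.65 [310.2 134.2] 216 ((312.5, 135.5), (11.0, 25.0), 90.0)
scene manifold 0.59 [261.3 189.8] 1063 ((258.5035705566406, 192.44851684570312), (47.645442962646484, 23.25510597229004), 3.9451863765716553)
scene manifold 0.57 [208.9 176. ] 996 ((210.185302734375, 176.79116821289062), (24.082698822021484, 47.1683464050
[... 242 characters left out ...]
e bridge_bar 0.59 [337.  192.9] 628 ((334.819091796875, 198.60507202148438), (46.559120178222656, 28.816997528076172), 22.98871612548828)
scene port_front 0.87 [261.3 190. ] 1078 ((258.9459533691406, 192.5670928955078), (46.38623046875, 23.882360458374023), 1.9749338626861572)
scene port_front 0.79 [208.2 176.7] 1046 ((210.2452850341797, 176.35848999023438), (25.10671615600586, 47.69407272338867), 55.61965560913086)
scene port_front 0.69 [325.3 216.5] 3891 ((325.9594421386719, 215.24322509765625), (53.1560173034668, 96.90129089355469), 36.02737045288086)
scene end_stop 0.71 [353.2 182.9] 268 ((352.84906005859375, 184.47169494628906), (27.00174331665039, 12.43245792388916), 29.05460548400879)
```

View pics/crop1.png

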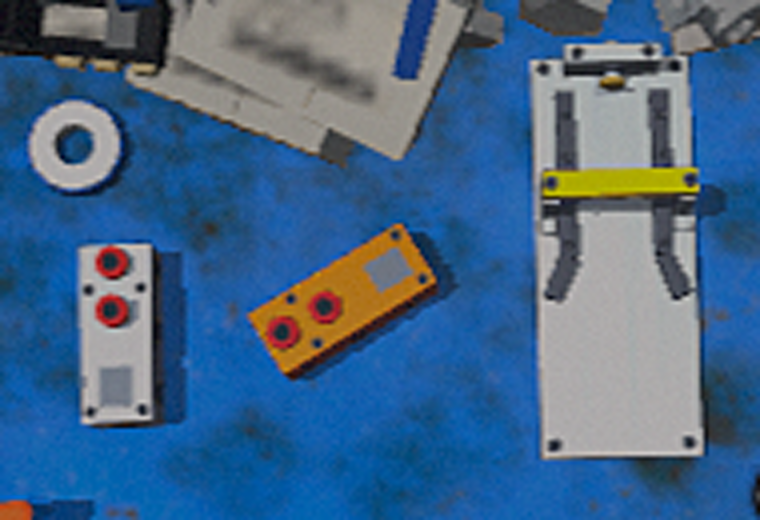

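View pics/crop2.png

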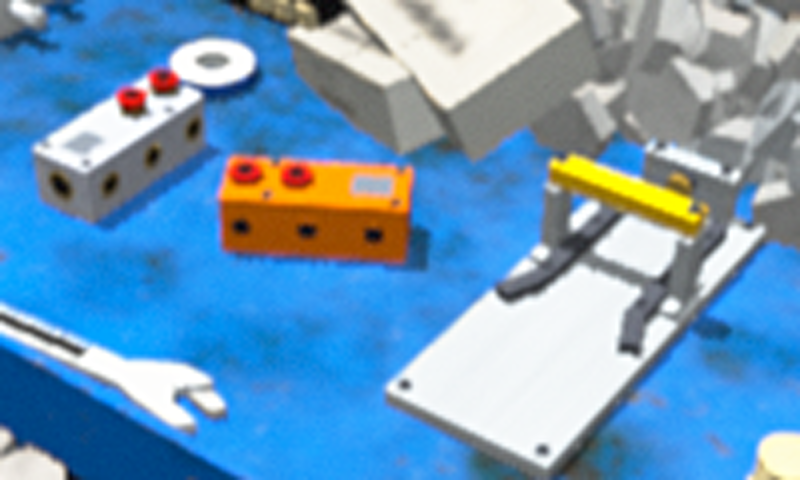

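In the enlarged top crop, the grey block's top face runs from (80,244) to (157,425), with its red plugs at the far end (+x). The orange one stays out of it. The gauge plate's corners are at (529,62), (690,57), (704,456) and (542,458).

```bash
python3 - <<'E'
from h import *
np.set_printoptions(precision=1,suppress=True)
def px(u,v): return (160+(u+.5)/4-.5,120+(v+.5)/4-.5)
c=[unproj('top',px(*p),40) for p in((80,244),(154,243),(157,424),(82,426))]
print('man',np.array(c)); m=np.mean(c,0); print(m, [np.linalg.norm(c[i]-c[i-1]) for i in range(4)])
ax=(c[0]+c[1]-c[2]-c[3]); print('yaw',np.degrees(np.arctan2(ax[1],ax[0])))
print('plugs',[unproj('top',px(*p),48) for p in((113,263),(112,311))])
g=[unproj('top',px(*p),12) for p in((529,62),(690,57),(704,456),(542,458))]
print('gauge',np.array(g),[np.linalg.norm(g[i]-g[i-1]) for i in range(4)])
ax=(g[0]+g[1]-g[2]-g[3]); y=np.arctan2(ax[1],ax[0]); print('yaw',np.degrees(y))
mid=np.mean(g,0); u=np.array([np.cos(y),np.sin(y),0]); o=mid+u*32.5; o[2]=0; print('origin',o)
b=[unproj('top',px(*p),74) for p in((545,173),(697,168),(697,191),(545,196))]; print('bar',np.mean(b,0))
# scene check
S=lambda u,v:(180+(u+.5)/4-.5,140+(v+.5)/4-.5)
print('scene gauge corners',[unproj('scene',S(*p),12) for p in((388,392),(550,470),(765,230))])
print('scene man', [unproj('scene',S(*p),40) for p in((35,150),(97,177),(203,92))])
s=arm.state(); print(arm.get_calibration('wrist'))
E
```

```text
man [[566.2 203.2  40. ]
 [566.6 157.7  40. ]
 [455.3 153.6  40. ]
 [454.2 199.1  40. ]]
[510.6 178.4  40. ] [np.float64(112.0250844323811), np.float64(45.494353463726576), np.float64(111.37070533451738), np.float64(45.54908038819171)]
yaw 2.106610059387159
plugs [array([552.9, 180.8,  48. ]), array([523.4, 180.7,  48. ])]
gauge [[ 687.8  -73.    12. ]
 [ 690.6 -175.1   12. ]
 [ 437.2 -180.    12. ]
 [ 436.1  -80.    12. ]] [np.float64(251.82127404652493), np.float64(102.19051568636567), np.float64(253.4754353872724), np.float64(100.0659051121454)]
yaw 1.3545548665322382
origin [ 595.4 -126.2    0. ]
bar [ 596.  -126.3   74. ]
scene gauge corners [array([433.6, -85.3,  12. ]), array([ 435.7, -183.4,   12. ]), array([ 687.9, -176.2,   12. ])]
scene man [array([454.5, 193.8,  40. ]), array([456.4, 144.2,  40. ]), array([566.8, 159.8,  40. ])]
{'K': array([[296.4,   0. , 276. ],
       [  0. , 296.4, 208.9],
       [  0. ,   0. ,   1. ]]), 'R': array([[ 0.4, -0.9, -0. ],
       [-0.9, -0.4,  0.2],
       [-0.2, -0.1, -1. ]]), 't': array([-625.2,  -25.4,  390.3])}
```

{"name": "drive_tool", "arguments": {"deltas": [[[0,0,0.98],[0,0,0],1],[[0,0,0.98],[0,0,0],1],[[0,0,0.98],[0,0,0],1],[[0,0,0.98],[0,0,0],1],[[0,0,0],[-0.78,-0.31,0],1],[[0,0,0],[-0.78,-0.31,0],1],[[0,0,0],[-0.78,-0.31,0],1],[[0,0,0],[-0.78,-0.31,0],1],[[0,0,0],[-0.78,-0.31,0],1],[[0,0,0],[-0.78,-0.31,0],1]]}}

```text
time: 1.53
position: [295.3, -392.0, 224.5]
eef_rot: [[0.028, -1.0, 0.0], [-1.0, -0.028, -0.0], [0.0, -0.0, -1.0]]
force: [1.0, -0.7, 0.1]
opening: 0.999
```

{"name": "drive_tool", "arguments": {"deltas": [[[0,0,0],[-0.78,-0.31,0],1],[[0,0,0],[-0.78,-0.31,0],1],[[0,0,0],[-0.78,-0.31,0],1],[[0,0,0],[-0.78,-0.31,0],1],[[0,0,0],[-0.78,-0.31,0],1],[[0,0,0],[-0.78,-0.31,0],1],[[0,0,0],[-0.78,-0.31,0],1],[[0,0,0],[-0.78,-0.31,0],1],[[0,0,0],[-0.78,-0.31,0],1],[[0,0,0],[-0.78,-0.31,0],1]]}}

```text
time: 2.37
position: [410.7, -76.6, 224.7]
eef_rot: [[0.028, -1.0, 0.001], [-1.0, -0.028, -0.0], [0.0, -0.001, -1.0]]
force: [1.7, -0.8, 1.0]
opening: 0.999
```

{"name": "drive_tool", "arguments": {"deltas": [[[0,0,0],[-0.78,-0.31,0],1],[[0,0,0],[-0.78,-0.31,0],1],[[0,0,0],[-0.78,-0.31,0],1],[[0,0,0],[-0.78,-0.31,0],1],[[0,0,0],[-0.78,-0.31,0],1],[[0,0,0],[-0.78,-0.31,0],1],[[0,0,0],[-0.78,-0.31,0],1],[[0,0,0],[-0.78,-0.31,0],1],[[0,0,0],[0,0,0],1],[[0,0,0],[0,0,0],1]]}}

```text
time: 3.2
position: [502.5, 175.7, 224.2]
eef_rot: [[0.03, -1.0, -0.001], [-1.0, -0.03, 0.001], [-0.001, 0.001, -1.0]]
force: [-0.1, -0.3, 0.1]
opening: 0.997
```

```bash
python3 - <<'E'
from h import *
np.set_printoptions(precision=3,suppress=True)
s=arm.state(); im=arm.read_camera('wrist'); cal=arm.get_calibration('wrist'); save('w1.png',im); print(s['time'],s['position'],s['eef_rot'],s['q'])
np.savez('w1.npz',im=im,**cal)
R,t=cal['R'],cal['t']; print('cam',-R.T@t)
print(proj('wrist',[[565,200,40],[565,157,40],[455,154,40],[455,198,40]]))
E
```

```text
3.2 [502.522 175.651 224.167] [[ 0.03  -1.    -0.001]
 [-1.    -0.03   0.001]
 [-0.001  0.001 -1.   ]] [ 0.074  0.297 -0.558  1.829  0.177  1.065 -2.091]
cam [572.825 175.985 384.006]
[[254.684 141.281]
 [292.645 142.418]
 [291.244 234.612]
 [255.262 233.61 ]]
```

View pics/w1.png

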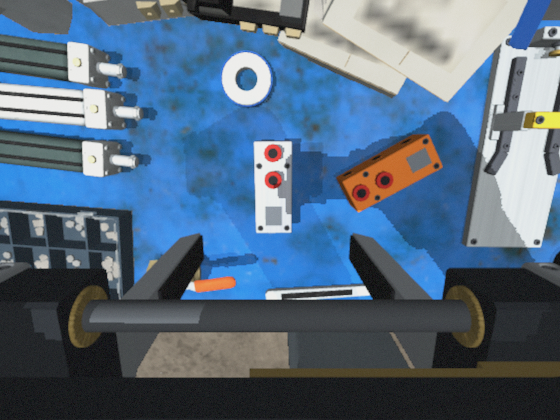

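```bash
python3 - <<'E'
from h import *
np.set_printoptions(precision=2,suppress=True)
z=np.load('w1.npz'); im=z['im']; cal={k:z[k] for k in('K','R','t')}
x0,y0,k=235,125,6
save('w1c.png',cv2.resize(im[125:245,235:315],None,fx=5,fy=5,interpolation=cv2.INTER_CUBIC))
hsv=cv2.cvtColor(im,cv2.COLOR_RGB2HSV)
m=((hsv[...,1]<60)&(hsv[...,2]>150)).astype(np.uint8); m[:, :240]=0; m[:,310:]=0; m[:125]=0;m[245:]=0
m|=(((hsv[...,0]<10)|(hsv[...,0]>170))&(hsv[...,1]>120)&(np.arange(560)[None]>240)&(np.arange(560)[None]<305)&(np.arange(420)[:,None]>125)&(np.arange(420)[:,None]<245)).astype(np.uint8)
n,l,st,c=cv2.connectedComponentsWithStats(m); i=1+np.argmax(st[1:,4]); print(st[i])
ys,xs=np.nonzero(l==i); r=cv2.minAreaRect(np.c_[xs,ys].astype(np.float32)); print(r); b=cv2.boxPoints(r); P=np.array([unproj('',p,40,cal) for p in b]); print(b,P,P.mean(0))
red=(((hsv[...,0]<10)|(hsv[...,0]>170))&(hsv[...,1]>120)).astype(np.uint8); red[:,:250]=0; red[:,300:]=0
n,l,st,c=cv2.connectedComponentsWithStats(red)
for j in range(1,n):
  if st[j,4]>60: print(st[j],c[j],unproj('',c[j],46,cal),unproj('',c[j],54,cal))
E
```

```text
[ 254  141   38   92 2816]
((272.5, 186.5), (91.0, 37.0), 90.0)
[[254. 141.]
 [291. 141.]
 [291. 232.]
 [254. 232.]] [[565.29 200.78  40.  ]
 [566.51 158.93  40.  ]
 [458.35 154.44  40.  ]
 [457.02 199.56  40.  ]] [511.79 178.43  40.  ]
[265 145  17  17 162] [272.62 152.73] [553.19 179.31  46.  ] [553.65 179.23  54.  ]
[265 172  17  16 153] [272.71 179.3 ] [523.22 178.42  46.  ] [524.39 178.36  54.  ]
```

View pics/w1c.png

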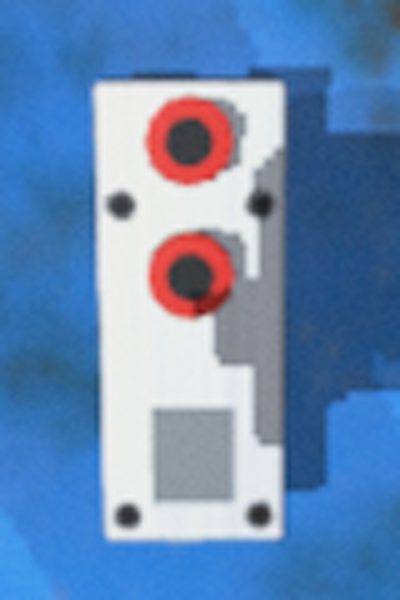

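{"name": "drive_tool", "arguments": {"deltas": [[[0,0,0],[-0.06,-0.03,0.2],0.75],[[0,0,0],[0,0,0.5],0.75],[[0,0,0],[0,0,0.5],0.75],[[0,0,0],[0,0,0.6],0.75],[[0,0,0],[0,0,0.6],0.75],[[0,0,0],[0,0,0.6],0.75],[[0,0,0],[0,0,0.5],0.75],[[0,0,0],[0,0,0.3],0.75],[[0,0,0],[0,0,0.1],0.75],[[0,0,0],[0,0,0],0.75]]}}

```text
time: 4.08
position: [503.5, 175.9, 68.0]
eef_rot: [[0.027, -1.0, -0.001], [-1.0, -0.027, -0.0], [0.0, 0.001, -1.0]]
force: [0.4, -0.2, -0.5]
opening: 0.752
```

```bash
python3 - <<'E'
from h import *
s=arm.state(); im=arm.read_camera('wrist'); save('w2.png',im); print(s['position'],s['force'],s['opening'])
E
```

```text
[503.47788197 175.90382868  67.96209347] [ 0.41499134 -0.20278161 -0.47433906] 0.7519016971245576
```

View pics/w2.png

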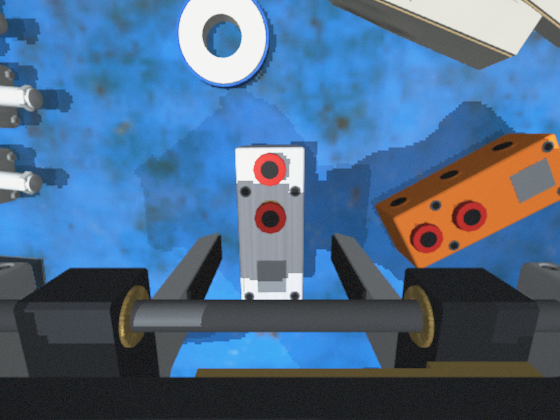

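The fingers straddle the grey block (columns 238–303) at columns 221 and 331. They need about 2 mm towards +y.

{"name": "drive_tool", "arguments": {"deltas": [[[0,0,0],[-0.06,0,0.2],0.75],[[0,0,0],[0,0,0.3],0.75],[[0,0,0],[0,0,0.3],0.75],[[0,0,0],[0,0,0.2],0.75],[[0,0,0],[0,0,0.05],0.75],[[0,0,0],[0,0,0],0.3],[[0,0,0],[0,0,0],0.3],[[0,0,0],[0,0,0],0.3],[[0,0,0],[0,0,0],0.3],[[0,0,0],[0,0,0],0.3]]}}

```text
time: 4.97
position: [503.9, 178.9, 26.9]
eef_rot: [[0.028, -1.0, 0.001], [-1.0, -0.028, 0.0], [-0.0, -0.001, -1.0]]
force: [-0.0, 0.8, 2.3]
opening: 0.468
```

{"name": "drive_tool", "arguments": {"deltas": [[[0,0,0],[0,0,-0.2],0.3],[[0,0,0],[0,0,-0.4],0.3],[[0,0,0],[0,0,-0.6],0.3],[[0,0,0],[0,0,-0.6],0.3],[[0,0,0],[0,0,-0.6],0.3],[[0,0,0],[0,0,-0.4],0.3],[[0,0,0],[0,0,-0.2],0.3],[[0,0,0],[0.3,0,0],0.3],[[0,0,0],[0.5,0,0],0.3],[[0,0,0],[0.7,0,0],0.3]]}}

```text
time: 5.8
position: [504.6, 119.1, 145.8]
eef_rot: [[0.03, -1.0, -0.001], [-1.0, -0.03, 0.0], [-0.0, 0.001, -1.0]]
force: [-0.3, -0.5, -3.9]
opening: 0.467
```

{"name": "drive_tool", "arguments": {"deltas": [[[0,0,0],[0.8,0.06,0],0.3],[[0,0,0],[0.8,0.06,0],0.3],[[0,0,0],[0.8,0.06,0],0.3],[[0,0,0],[0.8,0.06,0],0.3],[[0,0,0],[0.8,0.06,0],0.3],[[0,0,0],[0.8,0.06,0],0.3],[[0,0,0],[0.7,0.06,0],0.3],[[0,0,0],[0.45,0.06,0],0.3],[[0,0,0],[0.22,0.06,0],0.3],[[0,0,0],[0,0,0],0.3]]}}

```text
time: 6.63
position: [489.3, -130.6, 145.6]
eef_rot: [[0.025, -1.0, -0.002], [-1.0, -0.025, -0.0], [-0.0, 0.002, -1.0]]
force: [-1.0, 0.4, -4.0]
opening: 0.463
```

```bash
python3 - <<'E'
from h import *
np.set_printoptions(precision=3,suppress=True)
s=arm.state(); im=arm.read_camera('wrist'); cal=arm.get_calibration('wrist'); save('w3.png',cv2.resize(im,(784,588),interpolation=cv2.INTER_CUBIC)); print(s['time'],s['position'],s['eef_rot'],s['force'],s['opening'])
np.savez('w3.npz',im=im,**cal,pos=s['position'],rot=s['eef_rot'])
E
```

```text
6.6333 [ 489.324 -130.637  145.593] [[ 0.025 -1.    -0.002]
 [-1.    -0.025 -0.   ]
 [-0.     0.002 -1.   ]] [-1.031  0.404 -3.974] 0.4634599698588846
```

View pics/w3.png

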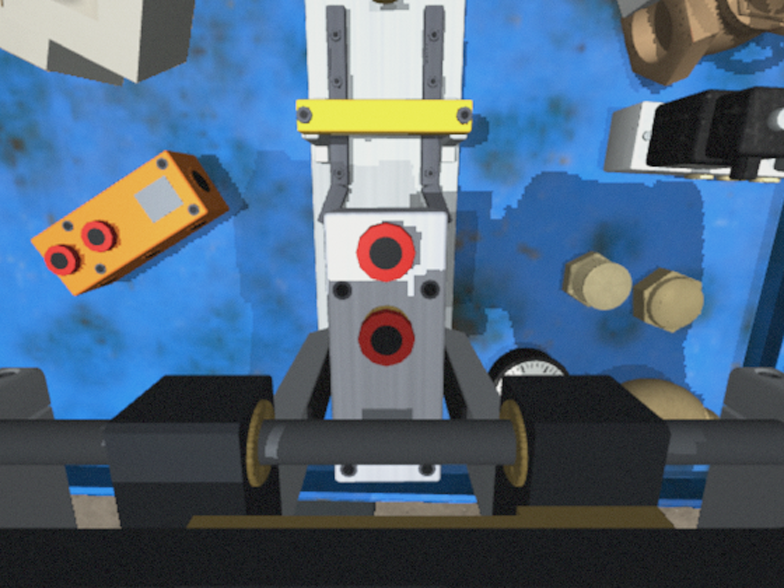

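The block is held level, nose away, with its top face at rows 210–480 in the scaled picture. The yellow bar spans (297–472, 100–133). I'll refine the gauge pose from this view.

```bash
python3 - <<'E'
from h import *
np.set_printoptions(precision=1,suppress=True)
z=np.load('w3.npz'); im=z['im']; cal={k:z[k] for k in('K','R','t')}
U=lambda u,v,h:unproj('',((u+.5)/1.4-.5,(v+.5)/1.4-.5),h,cal)
print('bar screws',U(305,115,74),U(464,116,74)); 
print('bar corners',U(297,100,74),U(471,100,74),U(297,133,74),U(472,133,74))
print('rails outer/inner far', U(327,8,21),U(345,8,21),U(426,8,21),U(444,8,21))
print('rails near', U(348,180,21),U(422,180,21))
T=z['pos'][2]-26.9+0
print('man top corners',[U(*p,T+40) for p in((325,213),(448,212),(440,480),(336,480))])
print('plugs',U(386,250,T+50),U(386,338,T+48))
save('w3c.png',cv2.resize(im[0:160,200:350],None,fx=4,fy=4,interpolation=cv2.INTER_CUBIC)[:600])
t=arm.read_camera('top'); save('t3.png',cv2.resize(t[110:250,260:360],None,fx=5,fy=5,interpolation=cv2.INTER_CUBIC)[:600])
E
```

```text
bar screws [596.2 -83.8  74. ] [ 598.  -166.4   74. ]
bar corners [603.3 -79.8  74. ] [ 605.7 -169.5   74. ] [587.3 -79.4  74. ] [ 589.8 -171.2   74. ]
rails outer/inner far [665.  -88.4  21. ] [665.3 -99.2  21. ] [ 666.6 -148.1   21. ] [ 666.8 -158.9   21. ]
rails near [ 565.1 -101.5   21. ] [ 566.4 -150.4   21. ]
man top corners [array([ 551.5, -106. ,  158.7]), array([ 553. , -148.8,  158.7]), array([ 444.6, -152.3,  158.7]), array([ 443.4, -109.6,  158.7])]
plugs [ 540.5 -127.6  168.7] [ 508.9 -128.4  166.7]
```

View pics/w3c.png

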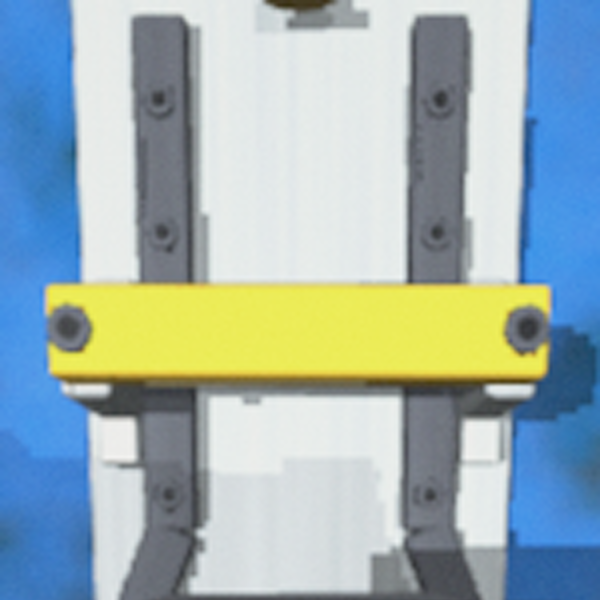

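{"name": "drive_tool", "arguments": {"deltas": [[[0,0,0],[-0.05,-0.04,0],0.3],[[0,0,0],[0,0,0.2],0.3],[[0,0,0],[0,0,0.4],0.3],[[0,0,0],[0,0,0.5],0.3],[[0,0,0],[0,0,0.5],0.3],[[0,0,0],[0,0,0.4],0.3],[[0,0,0],[0,0,0.3],0.3],[[0,0,0],[0,0,0.1],0.3],[[0,0,0],[0,0,0],0.3],[[0,0,0],[0,0,0],0.3]]}}

```text
time: 7.57
position: [492.5, -126.1, 50.8]
eef_rot: [[0.028, -1.0, 0.0], [-1.0, -0.028, 0.0], [-0.0, -0.0, -1.0]]
force: [0.3, 0.0, -3.9]
opening: 0.465
```

{"name": "drive_tool", "arguments": {"deltas": [[[0,0,0],[0.055,0,0],0.3],[[0,0,0],[0,0,0.1],0.3],[[0,0,0],[0,0,0.05],0.3],[[0,0,0],[0,0,0],0.3],[[0,0,0],[0,0,0],0.3],[[0,0,0],[0,0,0],0.3],[[0,0,0],[0,0,0],0.3],[[0,0,0],[0,0,0],0.3],[[0,0,0],[0,0,0],0.3],[[0,0,0],[0,0,0],0.3]]}}

```text
time: 8.4
position: [492.2, -128.6, 44.4]
eef_rot: [[0.028, -1.0, -0.0], [-1.0, -0.028, 0.0], [-0.0, 0.0, -1.0]]
force: [-0.1, 0.6, -3.6]
opening: 0.465
```

```bash
python3 - <<'E'
from h import *
np.set_printoptions(precision=3,suppress=True)
im=arm.read_camera('wrist');s=arm.state(); cal=arm.get_calibration('wrist'); save('w4.png',cv2.resize(im,(784,588),interpolation=cv2.INTER_CUBIC)); print(s['time'],s['position'],s['force'],s['opening'])
np.savez('w4.npz',im=im,**cal,pos=s['position'],rot=s['eef_rot'])
E
```

```text
8.45 [ 492.206 -128.561   44.461] [ 0.328  0.464 -4.11 ] 0.46705690220902957
```

View pics/w4.png

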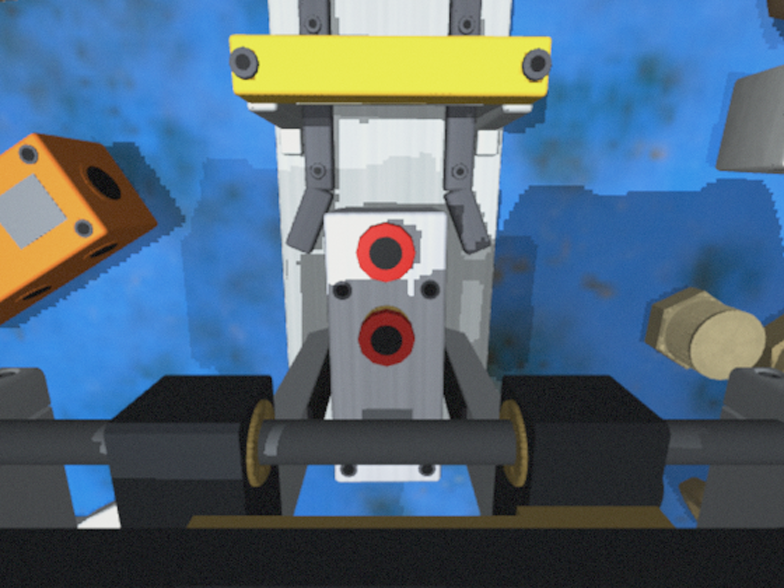

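The nose is at (325–448, 210), centred within about 1 mm of the mouth (mid column 389 against 386). I'll lower the last 5 mm.

{"name": "drive_tool", "arguments": {"deltas": [[[0,0,0],[0.02,0,0.04],0.3],[[0,0,0],[0,0,0.03],0.3],[[0,0,0],[0,0,0.03],0.3],[[0,0,0],[0,0,0.02],0.3],[[0,0,0],[0,0,0],0.3],[[0,0,0],[0,0,0],0.3],[[0,0,0],[0,0,0],0.3],[[0,0,0],[0,0,0],0.3],[[0,0,0],[0,0,0],0.3],[[0,0,0],[0,0,0],0.3]]}}

```text
time: 9.28
position: [492.3, -129.4, 39.7]
eef_rot: [[0.028, -1.0, 0.0], [-1.0, -0.028, 0.0], [-0.0, -0.0, -1.0]]
force: [0.2, 0.3, -4.7]
opening: 0.467
```

{"name": "drive_tool", "arguments": {"deltas": [[[0,0,0],[0,0,0.01],0.3],[[0,0,0],[0,0,0.01],0.3],[[0,0,0],[0,0,0.01],0.3],[[0,0,0],[0,0,0],0.3],[[0,0,0],[0,0,0],0.3],[[0,0,0],[0,0,0],0.3],[[0,0,0],[0,0,0],0.3],[[0,0,0],[0,0,0],0.3],[[0,0,0],[0,0,0],0.3],[[0,0,0],[0,0,0],0.3]]}}

```text
time: 10.12
position: [492.4, -129.4, 38.8]
eef_rot: [[0.028, -1.0, 0.0], [-1.0, -0.028, -0.0], [0.0, -0.0, -1.0]]
force: [-2.4, 0.1, 6.1]
opening: 0.46
```

{"name": "drive_tool", "arguments": {"deltas": [[[0,0,0],[0,0,0],0.6],[[0,0,0],[0,0,0],0.65],[[0,0,0],[0,0,0],0.65],[[0,0,0],[0,0,-0.2],0.65],[[0,0,0],[0,0,-0.4],0.65],[[0,0,0],[0,0,-0.5],0.65],[[0,0,0],[0,0,-0.5],0.65],[[0,0,0],[0,0.3,-0.4],0.3],[[0,0,0],[0,0.3,0],0],[[0,0,0],[0,0,0],0]]}}

```text
time: 10.95
position: [467.1, -130.4, 119.6]
eef_rot: [[0.027, -1.0, 0.001], [-1.0, -0.027, -0.001], [0.001, -0.001, -1.0]]
force: [0.1, -0.1, -0.3]
opening: 0.474
```

```bash
python3 - <<'E'
from h import *
np.set_printoptions(precision=3,suppress=True)
im=arm.read_camera('wrist');s=arm.state(); cal=arm.get_calibration('wrist'); save('w5.png',cv2.resize(im,(784,588),interpolation=cv2.INTER_CUBIC)); print(s['time'],s['position'],s['force'],s['opening'])
np.savez('w5.npz',im=im,**cal,pos=s['position'],rot=s['eef_rot'])
sc=arm.read_camera('scene'); save('s5.png',cv2.resize(sc[160:260,260:400],None,fx=5,fy=5,interpolation=cv2.INTER_CUBIC))
E
```

```text
11.0 [ 467.899 -130.344  119.176] [-0.033  0.571 -0.302] 0.43141655480885427
```

View pics/w5.png

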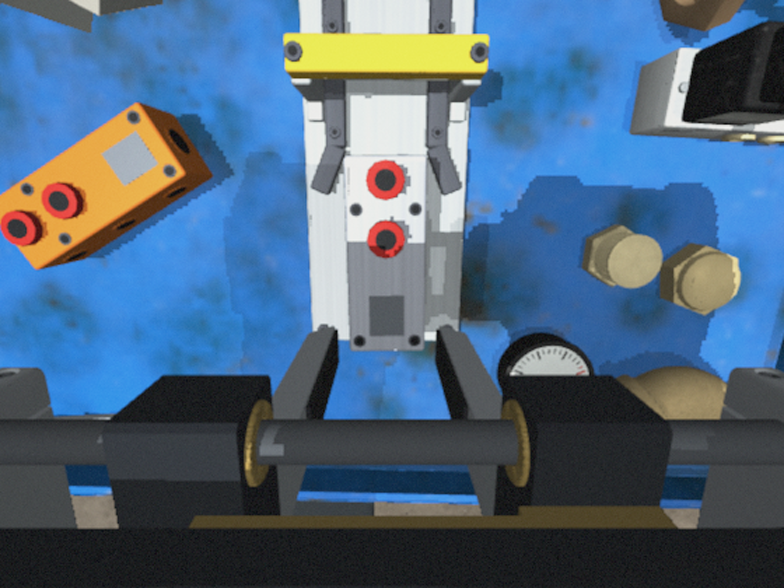

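View pics/s5.png

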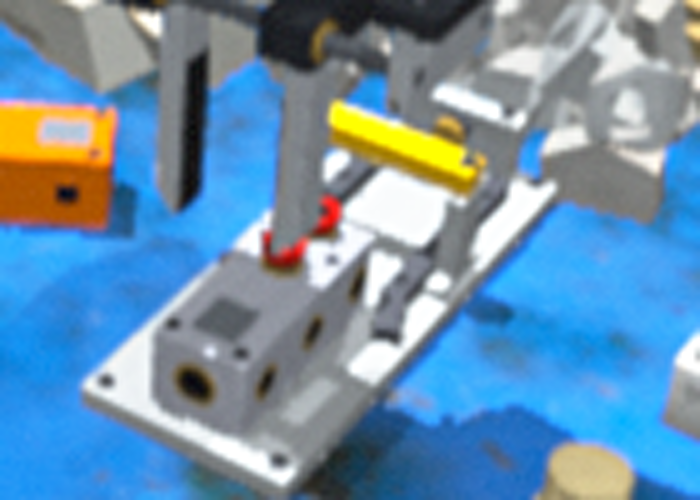

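The block lies flat on the run-in. The plugs are at (385,180) and (385,239) in the scaled wrist view, and brass shows under the rear one, so it is proud.

```bash
python3 - <<'E'
from h import *
np.set_printoptions(precision=1,suppress=True)
z=np.load('w5.npz'); im=z['im']; cal={k:z[k] for k in('K','R','t')}
U=lambda u,v,h:unproj('',((u+.5)/1.4-.5,(v+.5)/1.4-.5),h,cal)
for p in((385,180),(385,239)): print([U(*p,h) for h in(58,62,66)])
print('man top',[U(*p,52) for p in((347,155),(426,155),(424,348),(352,348))])
print('bar',U(292,51,74),U(480,51,74))
E
```

```text
[array([ 542.8, -127.7,   58. ]), array([ 542.7, -127.7,   62. ]), array([ 542.6, -127.7,   66. ])]
[array([ 512.5, -128.5,   58. ]), array([ 513. , -128.5,   62. ]), array([ 513.4, -128.5,   66. ])]
man top [array([ 554.9, -107.5,   52. ]), array([ 556.1, -148.7,   52. ]), array([ 449. , -152.9,   52. ]), array([ 447.8, -111. ,   52. ])]
bar [596.7 -84.9  74. ] [ 599.  -168.5   74. ]
```

{"name": "drive_tool", "arguments": {"deltas": [[[0,0,0],[0,0,0],0],[[0,0,0],[0,-0.2,0],0],[[0,0,0],[0,-0.4,0],0],[[0,0,0],[0,-0.5,0],0],[[0,0,0],[0,-0.5,0],0],[[0,0,0],[0,-0.27,0],0],[[0,0,0],[0,0,0.3],0],[[0,0,0],[0,0,0.3],0],[[0,0,0],[0,0,0.1],0],[[0,0,0],[0,0,0],0]]}}

```text
time: 11.88
position: [541.5, -127.8, 88.5]
eef_rot: [[0.028, -1.0, -0.003], [-1.0, -0.028, 0.001], [-0.001, 0.003, -1.0]]
force: [-0.9, -0.0, 0.4]
opening: 0.006
```

{"name": "drive_tool", "arguments": {"deltas": [[[0,0,0],[0,0,0.03],0],[[0,0,0],[0,0,0.03],0],[[0,0,0],[0,0,0.03],0],[[0,0,0],[0,0,0.03],0],[[0,0,0],[0,0,0.02],0],[[0,0,0],[0,0,0.02],0],[[0,0,0],[0,0,0.02],0],[[0,0,0],[0,0,0.02],0],[[0,0,0],[0,0,0],0],[[0,0,0],[0,0,0],0]]}}

```text
time: 12.72
position: [543.0, -127.9, 82.4]
eef_rot: [[0.028, -1.0, -0.0], [-1.0, -0.028, 0.0], [-0.0, 0.0, -1.0]]
force: [-0.5, 0.0, 0.3]
opening: 0.005
```

{"name": "drive_tool", "arguments": {"deltas": [[[0,0,0],[0,0,0.015],0],[[0,0,0],[0,0,0.015],0],[[0,0,0],[0,0,0.015],0],[[0,0,0],[0,0,0.015],0],[[0,0,0],[0,0,0.015],0],[[0,0,0],[0,0,0.01],0],[[0,0,0],[0,0,0.01],0],[[0,0,0],[0,0,0],0],[[0,0,0],[0,0,0],0],[[0,0,0],[0,0,0],0]]}}

```text
time: 13.55
position: [543.1, -128.0, 79.0]
eef_rot: [[0.028, -1.0, 0.0], [-1.0, -0.028, -0.0], [0.0, -0.0, -1.0]]
force: [-2.7, -0.6, 7.0]
opening: 0.003
```

{"name": "drive_tool", "arguments": {"deltas": [[[0,0,0],[0,0,0.01],0],[[0,0,0],[0,0,0.01],0],[[0,0,0],[0,0,0.01],0],[[0,0,0],[0,0,0],0],[[0,0,0],[0,0,0],0],[[0,0,0],[0,0,0],0],[[0,0,0],[0,0,0],0],[[0,0,0],[0,0,0],0],[[0,0,0],[0,0,0],0],[[0,0,0],[0,0,0],0]]}}

```text
time: 14.38
position: [543.1, -128.0, 77.8]
eef_rot: [[0.028, -1.0, 0.0], [-1.0, -0.028, -0.0], [0.0, -0.0, -1.0]]
force: [-2.3, 0.5, 7.6]
opening: 0.007
```

Sliding steadily at about 7.6 N, not yet bottomed. I'll continue in small steps.

{"name": "drive_tool", "arguments": {"deltas": [[[0,0,0],[0,0,0.01],0],[[0,0,0],[0,0,0.01],0],[[0,0,0],[0,0,0],0],[[0,0,0],[0,0,0],0],[[0,0,0],[0,0,0],0],[[0,0,0],[0,0,0],0],[[0,0,0],[0,0,0],0],[[0,0,0],[0,0,0],0],[[0,0,0],[0,0,0],0],[[0,0,0],[0,0,0],0]]}}

```text
time: 15.22
position: [543.1, -128.0, 77.2]
eef_rot: [[0.028, -1.0, 0.0], [-1.0, -0.028, -0.0], [0.0, -0.0, -1.0]]
force: [-3.9, 0.5, 12.1]
opening: 0.005
```

{"name": "drive_tool", "arguments": {"deltas": [[[0,0,0],[0,0,0.006],0],[[0,0,0],[0,0,0],0],[[0,0,0],[0,0,0],0],[[0,0,0],[0,0,0],0],[[0,0,0],[0,0,0],0],[[0,0,0],[0,0,0],0],[[0,0,0],[0,0,0],0],[[0,0,0],[0,0,0],0],[[0,0,0],[0,0,0],0],[[0,0,0],[0,0,0],0]]}}

```text
time: 16.05
position: [543.2, -128.0, 77.2]
eef_rot: [[0.028, -1.0, 0.0], [-1.0, -0.028, -0.0], [0.0, -0.0, -1.0]]
force: [-5.0, 1.4, 15.7]
opening: 0.007
```

The front plug bottomed: the height stopped changing while the force rose to 15.7 N. Next, the rear plug.

{"name": "drive_tool", "arguments": {"deltas": [[[0,0,0],[0,0,-0.1],0],[[0,0,0],[0,0,-0.15],0],[[0,0,0],[0,0,-0.15],0],[[0,0,0],[0,0.2,0],0],[[0,0,0],[0,0.35,0],0],[[0,0,0],[0,0.2,0],0],[[0,0,0],[0,0,0],0],[[0,0,0],[0,0,0.08],0],[[0,0,0],[0,0,0.04],0],[[0,0,0],[0,0,0],0]]}}

```text
time: 16.88
position: [513.2, -128.7, 87.1]
eef_rot: [[0.028, -1.0, -0.0], [-1.0, -0.028, 0.0], [-0.0, 0.0, -1.0]]
force: [-0.0, -0.1, 1.0]
opening: 0.005
```

{"name": "drive_tool", "arguments": {"deltas": [[[0,0,0],[0,0,0.015],0],[[0,0,0],[0,0,0.015],0],[[0,0,0],[0,0,0.015],0],[[0,0,0],[0,0,0.015],0],[[0,0,0],[0,0,0.015],0],[[0,0,0],[0,0,0],0],[[0,0,0],[0,0,0],0],[[0,0,0],[0,0,0],0],[[0,0,0],[0,0,0],0],[[0,0,0],[0,0,0],0]]}}

```text
time: 17.72
position: [513.0, -128.8, 84.6]
eef_rot: [[0.028, -1.0, -0.0], [-1.0, -0.028, 0.0], [-0.0, 0.0, -1.0]]
force: [0.4, 0.3, 0.1]
opening: 0.004
```

{"name": "drive_tool", "arguments": {"deltas": [[[0,0,0],[0,0,0.015],0],[[0,0,0],[0,0,0.015],0],[[0,0,0],[0,0,0.015],0],[[0,0,0],[0,0,0.015],0],[[0,0,0],[0,0,0.015],0],[[0,0,0],[0,0,0.015],0],[[0,0,0],[0,0,0.015],0],[[0,0,0],[0,0,0],0],[[0,0,0],[0,0,0],0],[[0,0,0],[0,0,0],0]]}}

```text
time: 18.55
position: [513.1, -128.8, 80.6]
eef_rot: [[0.028, -1.0, 0.0], [-1.0, -0.028, -0.0], [0.0, -0.0, -1.0]]
force: [-1.8, 0.5, 6.7]
opening: 0.009
```

{"name": "drive_tool", "arguments": {"deltas": [[[0,0,0],[0,0,0.01],0],[[0,0,0],[0,0,0.01],0],[[0,0,0],[0,0,0.01],0],[[0,0,0],[0,0,0.01],0],[[0,0,0],[0,0,0.01],0],[[0,0,0],[0,0,0.01],0],[[0,0,0],[0,0,0.01],0],[[0,0,0],[0,0,0],0],[[0,0,0],[0,0,0],0],[[0,0,0],[0,0,0],0]]}}

```text
time: 19.38
position: [513.1, -128.8, 77.9]
eef_rot: [[0.028, -1.0, 0.0], [-1.0, -0.028, -0.0], [0.0, -0.0, -1.0]]
force: [-2.1, 0.9, 7.5]
opening: 0.006
```

{"name": "drive_tool", "arguments": {"deltas": [[[0,0,0],[0,0,0.008],0],[[0,0,0],[0,0,0.007],0],[[0,0,0],[0,0,0],0],[[0,0,0],[0,0,0],0],[[0,0,0],[0,0,0],0],[[0,0,0],[0,0,0],0],[[0,0,0],[0,0,0],0],[[0,0,0],[0,0,0],0],[[0,0,0],[0,0,0],0],[[0,0,0],[0,0,0],0]]}}

```text
time: 20.22
position: [513.1, -128.8, 77.3]
eef_rot: [[0.028, -1.0, 0.0], [-1.0, -0.028, -0.0], [0.0, -0.0, -1.0]]
force: [-2.6, -0.3, 7.8]
opening: 0.005
```

{"name": "drive_tool", "arguments": {"deltas": [[[0,0,0],[0,0,0.008],0],[[0,0,0],[0,0,0.006],0],[[0,0,0],[0,0,0],0],[[0,0,0],[0,0,0],0],[[0,0,0],[0,0,0],0],[[0,0,0],[0,0,0],0],[[0,0,0],[0,0,0],0],[[0,0,0],[0,0,0],0],[[0,0,0],[0,0,0],0],[[0,0,0],[0,0,0],0]]}}

```text
time: 21.05
position: [513.2, -128.8, 77.2]
eef_rot: [[0.028, -1.0, 0.0], [-1.0, -0.028, -0.0], [0.0, -0.0, -1.0]]
force: [-5.6, 1.9, 16.9]
opening: 0.01
```

Rear plug bottomed too, at the same height (77.2) with 16.9 N. Now I'll go behind the tail.

{"name": "drive_tool", "arguments": {"deltas": [[[0,0,0],[0,0,-0.1],0],[[0,0,0],[0,0,-0.2],0],[[0,0,0],[0,0,-0.2],0],[[0,0,0],[0,0.3,0],0],[[0,0,0],[0,0.5,0],0],[[0,0,0],[0,0.6,0],0],[[0,0,0],[0,0.5,0],0],[[0,0,0],[0,0.3,0],0],[[0,0,0],[0,0.1,0],0],[[0,0,0],[0,0,0],0]]}}

```text
time: 21.88
position: [420.9, -131.7, 97.1]
eef_rot: [[0.027, -1.0, 0.001], [-1.0, -0.027, -0.001], [0.001, -0.001, -1.0]]
force: [0.3, 0.2, 0.8]
opening: 0.006
```

```bash
python3 - <<'E'
from h import *
np.set_printoptions(precision=3,suppress=True)
im=arm.read_camera('wrist');s=arm.state(); cal=arm.get_calibration('wrist'); save('w6.png',cv2.resize(im,(784,588),interpolation=cv2.INTER_CUBIC)); print(s['time'],s['position'],s['force'],s['opening'])
np.savez('w6.npz',im=im,**cal,pos=s['position'],rot=s['eef_rot'])
E
```

```text
21.9333 [ 421.716 -131.559   97.036] [ 0.894 -0.808  0.481] 0.005048412433298093
```

View pics/w6.png

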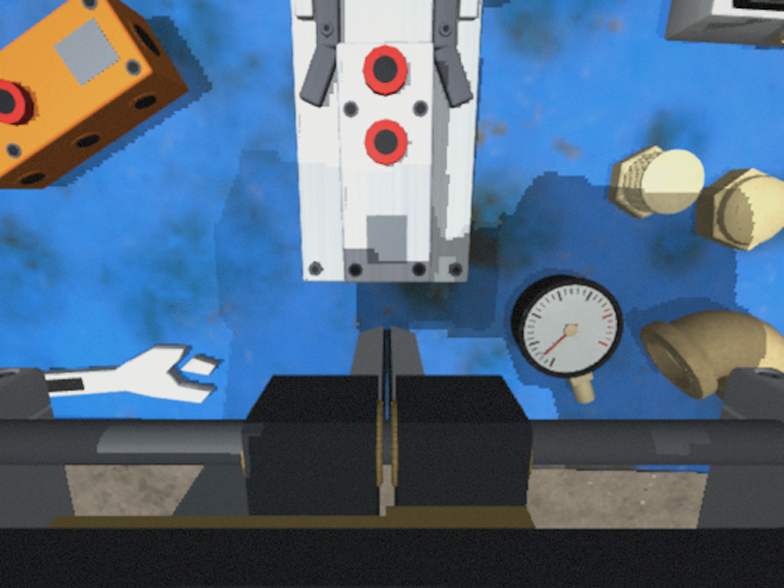

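Both plug heads now sit flush, and the block (columns 340–432) is centred in the mouth (301–470). The closed fingers at column 386 line up with the tail. Lowering behind it now.

{"name": "drive_tool", "arguments": {"deltas": [[[0,0,0],[-0.01,0,0.2],0],[[0,0,0],[0,0,0.4],0],[[0,0,0],[0,0,0.4],0],[[0,0,0],[0,0,0.3],0],[[0,0,0],[0,0,0.15],0],[[0,0,0],[0,0,0],0],[[0,0,0],[0,-0.1,0],0],[[0,0,0],[0,-0.1,0],0],[[0,0,0],[0,0,0],0],[[0,0,0],[0,0,0],0]]}}

```text
time: 22.77
position: [429.7, -130.8, 38.9]
eef_rot: [[0.028, -1.0, 0.001], [-1.0, -0.028, -0.0], [0.0, -0.001, -1.0]]
force: [0.6, -0.8, 0.8]
opening: 0.006
```

{"name": "drive_tool", "arguments": {"deltas": [[[0,0,0],[0,-0.05,0],0],[[0,0,0],[0,-0.05,0],0],[[0,0,0],[0,-0.05,0],0],[[0,0,0],[0,-0.05,0],0],[[0,0,0],[0,-0.05,0],0],[[0,0,0],[0,-0.05,0],0],[[0,0,0],[0,-0.05,0],0],[[0,0,0],[0,-0.05,0],0],[[0,0,0],[0,-0.05,0],0],[[0,0,0],[0,-0.05,0],0]]}}

```text
time: 23.6
position: [449.2, -130.1, 38.4]
eef_rot: [[0.028, -1.0, -0.0], [-1.0, -0.028, 0.0], [-0.0, 0.0, -1.0]]
force: [-0.9, -0.1, -1.1]
opening: 0.005
```

{"name": "drive_tool", "arguments": {"deltas": [[[0,0,0],[0,-0.05,0],0],[[0,0,0],[0,-0.05,0],0],[[0,0,0],[0,-0.05,0],0],[[0,0,0],[0,-0.05,0],0],[[0,0,0],[0,-0.05,0],0],[[0,0,0],[0,-0.05,0],0],[[0,0,0],[0,-0.05,0],0],[[0,0,0],[0,-0.05,0],0],[[0,0,0],[0,-0.05,0],0],[[0,0,0],[0,-0.05,0],0]]}}

```text
time: 24.43
position: [469.2, -129.6, 38.5]
eef_rot: [[0.028, -1.0, -0.0], [-1.0, -0.028, 0.0], [-0.0, 0.0, -1.0]]
force: [-1.1, -1.1, -0.2]
opening: 0.006
```

```bash
python3 - <<'E'
from h import *
im=arm.read_camera('wrist');s=arm.state(); save('w7.png',cv2.resize(im,(784,588),interpolation=cv2.INTER_CUBIC)); print(s['time'],s['position'],s['force'])
E
```

```text
24.4833 [ 469.5860493  -129.56664592   38.47318345] [0.01241422 0.41652796 0.20162575]
```

View pics/w7.png

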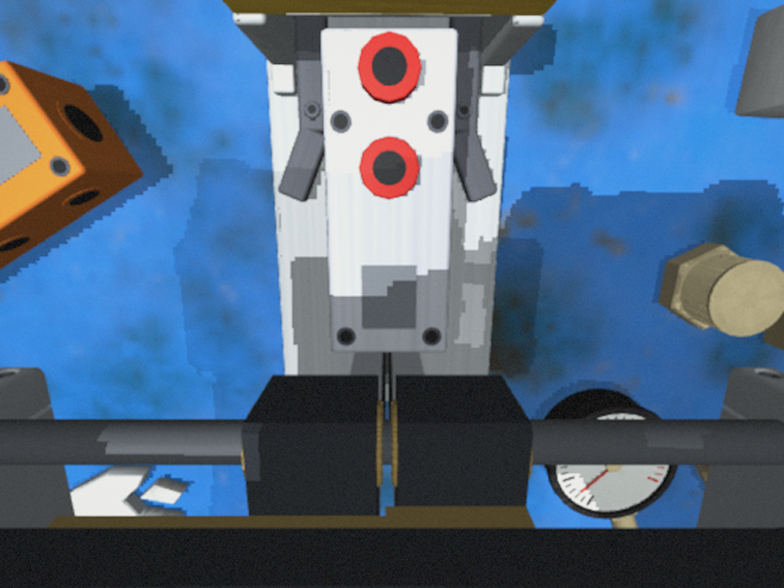

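The nose is in the lane just before the bar, centred between the rails (columns 320 and 458). I'll push under the bar gently and watch the force.

{"name": "drive_tool", "arguments": {"deltas": [[[0,0,0],[0,-0.04,0],0],[[0,0,0],[0,-0.04,0],0],[[0,0,0],[0,-0.04,0],0],[[0,0,0],[0,-0.04,0],0],[[0,0,0],[0,-0.04,0],0],[[0,0,0],[0,-0.04,0],0],[[0,0,0],[0,-0.04,0],0],[[0,0,0],[0,-0.04,0],0],[[0,0,0],[0,-0.04,0],0],[[0,0,0],[0,-0.04,0],0]]}}

```text
time: 25.32
position: [485.2, -129.2, 38.5]
eef_rot: [[0.028, -1.0, -0.0], [-1.0, -0.028, 0.0], [-0.0, 0.0, -1.0]]
force: [-0.5, -0.8, 1.3]
opening: 0.005
```

{"name": "drive_tool", "arguments": {"deltas": [[[0,0,0],[0,-0.03,0],0],[[0,0,0],[0,-0.03,0],0],[[0,0,0],[0,-0.03,0],0],[[0,0,0],[0,-0.03,0],0],[[0,0,0],[0,-0.03,0],0],[[0,0,0],[0,-0.03,0],0],[[0,0,0],[0,-0.03,0],0],[[0,0,0],[0,-0.03,0],0],[[0,0,0],[0,-0.03,0],0],[[0,0,0],[0,-0.03,0],0]]}}

```text
time: 26.15
position: [497.1, -128.8, 38.4]
eef_rot: [[0.028, -1.0, -0.0], [-1.0, -0.028, 0.0], [-0.0, 0.0, -1.0]]
force: [-1.5, -0.1, 0.9]
opening: 0.003
```

{"name": "drive_tool", "arguments": {"deltas": [[[0,0,0],[0,-0.03,0],0],[[0,0,0],[0,-0.03,0],0],[[0,0,0],[0,-0.03,0],0],[[0,0,0],[0,-0.03,0],0],[[0,0,0],[0,-0.03,0],0],[[0,0,0],[0,-0.03,0],0],[[0,0,0],[0,-0.03,0],0],[[0,0,0],[0,-0.03,0],0],[[0,0,0],[0,-0.03,0],0],[[0,0,0],[0,-0.03,0],0]]}}

```text
time: 26.98
position: [509.1, -128.5, 38.5]
eef_rot: [[0.028, -1.0, -0.0], [-1.0, -0.028, 0.0], [-0.0, 0.0, -1.0]]
force: [-1.4, -0.0, 0.8]
opening: 0.007
```

{"name": "drive_tool", "arguments": {"deltas": [[[0,0,0],[0,-0.04,0],0],[[0,0,0],[0,-0.04,0],0],[[0,0,0],[0,-0.04,0],0],[[0,0,0],[0,-0.04,0],0],[[0,0,0],[0,-0.04,0],0],[[0,0,0],[0,-0.04,0],0],[[0,0,0],[0,-0.04,0],0],[[0,0,0],[0,-0.04,0],0],[[0,0,0],[0,-0.04,0],0],[[0,0,0],[0,-0.04,0],0]]}}

```text
time: 27.82
position: [525.2, -128.0, 38.4]
eef_rot: [[0.028, -1.0, -0.0], [-1.0, -0.028, 0.0], [-0.0, 0.0, -1.0]]
force: [-1.6, 0.3, 1.0]
opening: 0.003
```

```bash
python3 - <<'E'
from h import *
im=arm.read_camera('wrist');s=arm.state(); save('w8.png',cv2.resize(im,(784,588),interpolation=cv2.INTER_CUBIC)); print(s['time'],s['position'],s['force'])
t=arm.read_camera('scene'); save('s8.png',cv2.resize(t[140:260,260:400],None,fx=5,fy=5,interpolation=cv2.INTER_CUBIC))
E
```

```text
27.8667 [ 525.44299906 -128.03155082   38.47038636] [0.36873053 0.40086335 0.13278797]
```

View pics/w8.png

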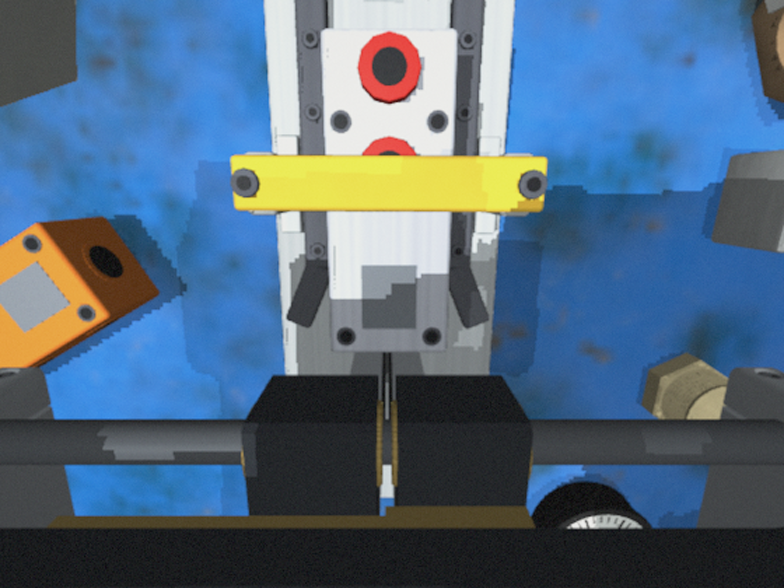

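View pics/s8.png

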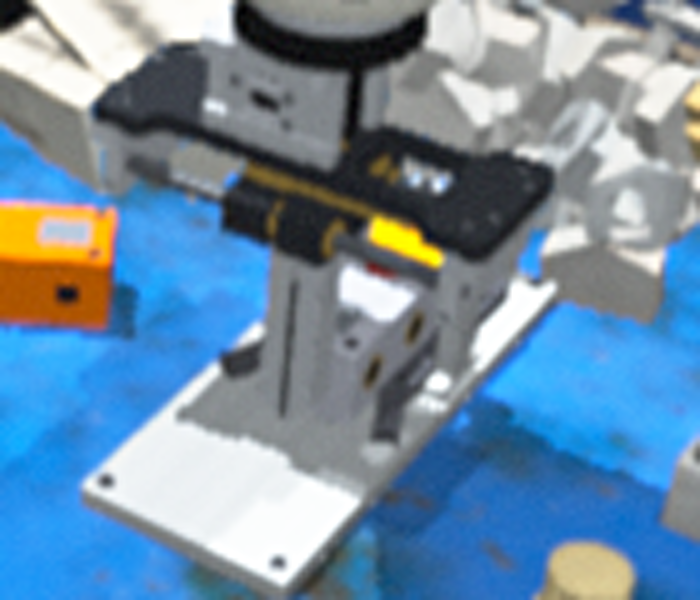

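```bash
python3 - <<'E'
from h import *
np.set_printoptions(precision=1,suppress=True)
def px(u,v): return (160+(u+.5)/4-.5,120+(v+.5)/4-.5)
for p in((612,90),(612,86),(612,76),(612,70)): print(p,[unproj('top',px(*p),h)[:2] for h in(24,32,40)])
g=np.array([596.5,-125.2]);
for d in(61,69,77):
  for z in(24,40): print(d,z,(proj('top',[[g[0]+d,g[1]+d*.024,z]])[0]-np.array([160,120])+.5)*4-.5)
im=cv2.cvtColor(cv2.imread('pics/top1.png'),cv2.COLOR_BGR2RGB)
save('stop.png',cv2.resize(im[120:170,285:345],None,fx=12,fy=12,interpolation=cv2.INTER_CUBIC))
E
```

```text
(612, 90) [array([ 666. , -124.7]), array([ 663.7, -124.2]), array([ 661.5, -123.7])]
(612, 86) [array([ 668.6, -124.7]), array([ 666.3, -124.2]), array([ 664. , -123.7])]
(612, 76) [array([ 675. , -124.8]), array([ 672.7, -124.3]), array([ 670.4, -123.8])]
(612, 70) [array([ 678.9, -124.8]), array([ 676.5, -124.3]), array([ 674.2, -123.8])]
61 24 [610.6 103.2]
61 40 [612.1  96.3]
69 24 [610.2  90.8]
69 40 [611.7  83.7]
77 24 [609.7  78.3]
77 40 [611.3  71.1]
```

View pics/stop.png

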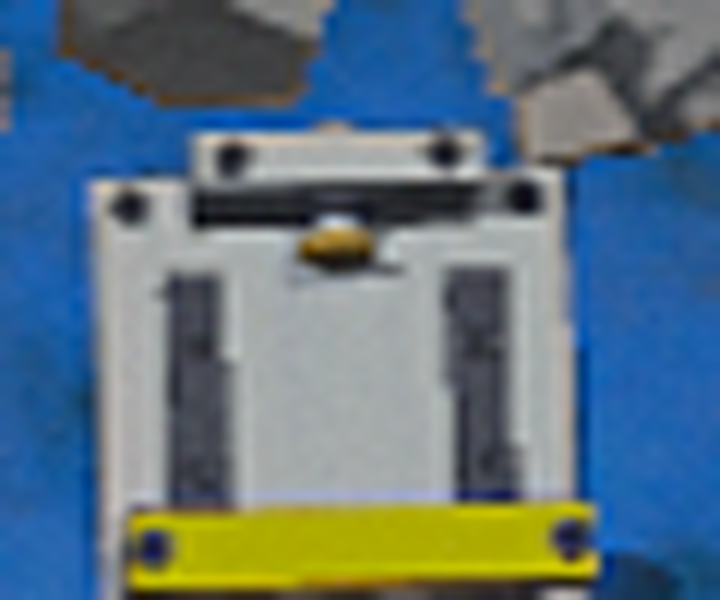

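The button's near face comes out at about x_g = 70 mm, so contact is expected at TCP x ≈ 548 ± 3. I'll advance to 541, then go in sub-millimetre steps.

{"name": "drive_tool", "arguments": {"deltas": [[[0,0,0],[0,-0.045,0],0],[[0,0,0],[0,-0.045,0],0],[[0,0,0],[0,-0.045,0],0],[[0,0,0],[0,-0.045,0],0],[[0,0,0],[0,-0.045,0],0],[[0,0,0],[0,-0.045,0],0],[[0,0,0],[0,-0.045,0],0],[[0,0,0],[0,-0.045,0],0],[[0,0,0],[0,-0.025,0],0],[[0,0,0],[0,-0.015,0],0]]}}

```text
time: 28.75
position: [541.1, -127.6, 38.4]
eef_rot: [[0.028, -1.0, -0.0], [-1.0, -0.028, 0.0], [-0.0, 0.0, -1.0]]
force: [-1.0, 0.1, 0.2]
opening: 0.006
```

{"name": "drive_tool", "arguments": {"deltas": [[[0,0,0],[0,-0.005,0],0],[[0,0,0],[0,-0.005,0],0],[[0,0,0],[0,-0.005,0],0],[[0,0,0],[0,-0.005,0],0],[[0,0,0],[0,-0.005,0],0],[[0,0,0],[0,0,0],0],[[0,0,0],[0,0,0],0],[[0,0,0],[0,0,0],0],[[0,0,0],[0,0,0],0],[[0,0,0],[0,0,0],0]]}}

```text
time: 29.58
position: [542.0, -127.6, 38.5]
eef_rot: [[0.028, -1.0, -0.0], [-1.0, -0.028, 0.0], [-0.0, 0.0, -1.0]]
force: [-0.3, 0.0, -0.5]
opening: 0.004
```

{"name": "drive_tool", "arguments": {"deltas": [[[0,0,0],[0,-0.005,0],0],[[0,0,0],[0,-0.005,0],0],[[0,0,0],[0,-0.005,0],0],[[0,0,0],[0,-0.005,0],0],[[0,0,0],[0,-0.005,0],0],[[0,0,0],[0,0,0],0],[[0,0,0],[0,0,0],0],[[0,0,0],[0,0,0],0],[[0,0,0],[0,0,0],0],[[0,0,0],[0,0,0],0]]}}

```text
time: 30.42
position: [543.0, -127.5, 38.5]
eef_rot: [[0.028, -1.0, 0.0], [-1.0, -0.028, 0.0], [-0.0, -0.0, -1.0]]
force: [-0.1, -0.5, -0.1]
opening: 0.007
```

{"name": "drive_tool", "arguments": {"deltas": [[[0,0,0],[0,-0.0025,0],0],[[0,0,0],[0,-0.0025,0],0],[[0,0,0],[0,-0.0025,0],0],[[0,0,0],[0,-0.0025,0],0],[[0,0,0],[0,-0.0025,0],0],[[0,0,0],[0,-0.0025,0],0],[[0,0,0],[0,-0.0025,0],0],[[0,0,0],[0,-0.0025,0],0],[[0,0,0],[0,0,0],0],[[0,0,0],[0,0,0],0]]}}

```text
time: 31.25
position: [543.8, -127.5, 38.4]
eef_rot: [[0.028, -1.0, -0.0], [-1.0, -0.028, 0.0], [-0.0, 0.0, -1.0]]
force: [-1.4, -0.5, 0.1]
opening: 0.006
```

{"name": "drive_tool", "arguments": {"deltas": [[[0,0,0],[0,-0.0025,0],0],[[0,0,0],[0,-0.0025,0],0],[[0,0,0],[0,-0.0025,0],0],[[0,0,0],[0,-0.0025,0],0],[[0,0,0],[0,-0.0025,0],0],[[0,0,0],[0,-0.0025,0],0],[[0,0,0],[0,-0.0025,0],0],[[0,0,0],[0,-0.0025,0],0],[[0,0,0],[0,0,0],0],[[0,0,0],[0,0,0],0]]}}

```text
time: 32.08
position: [544.6, -127.5, 38.4]
eef_rot: [[0.028, -1.0, -0.0], [-1.0, -0.028, 0.0], [-0.0, 0.0, -1.0]]
force: [-1.3, 0.0, -0.5]
opening: 0.005
```

```bash
python3 - <<'E'
from h import *
t=arm.read_camera('top'); save('t9.png',cv2.resize(t[110:250,270:370],None,fx=5,fy=5,interpolation=cv2.INTER_CUBIC)[:600])
s=arm.state();print(s['position'],s['force'])
im=arm.read_camera('wrist'); save('w9.png',cv2.resize(im[:260],(784,364),interpolation=cv2.INTER_CUBIC))
E
```

```text
[ 544.60155766 -127.51121871   38.43552451] [-0.97312416 -0.90647331 -0.14681979]
```

View pics/w9.png

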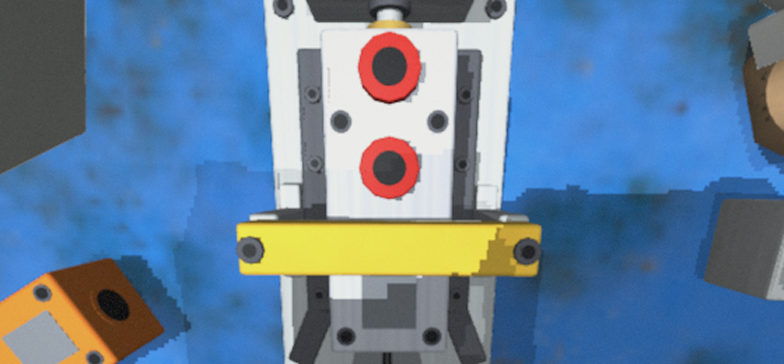

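Both plugs are past the bar, and the brass button at (390,24) is almost at the nose edge (row 30). Continuing in 0.8 mm steps.

{"name": "drive_tool", "arguments": {"deltas": [[[0,0,0],[0,-0.0025,0],0],[[0,0,0],[0,-0.0025,0],0],[[0,0,0],[0,-0.0025,0],0],[[0,0,0],[0,-0.0025,0],0],[[0,0,0],[0,-0.0025,0],0],[[0,0,0],[0,-0.0025,0],0],[[0,0,0],[0,-0.0025,0],0],[[0,0,0],[0,-0.0025,0],0],[[0,0,0],[0,0,0],0],[[0,0,0],[0,0,0],0]]}}

```text
time: 33.02
position: [545.4, -127.5, 38.4]
eef_rot: [[0.028, -1.0, -0.0], [-1.0, -0.028, 0.0], [-0.0, 0.0, -1.0]]
force: [-0.6, -0.1, 0.1]
opening: 0.007
```

{"name": "drive_tool", "arguments": {"deltas": [[[0,0,0],[0,-0.0025,0],0],[[0,0,0],[0,-0.0025,0],0],[[0,0,0],[0,-0.0025,0],0],[[0,0,0],[0,-0.0025,0],0],[[0,0,0],[0,-0.0025,0],0],[[0,0,0],[0,-0.0025,0],0],[[0,0,0],[0,-0.0025,0],0],[[0,0,0],[0,0,0],0],[[0,0,0],[0,0,0],0],[[0,0,0],[0,0,0],0]]}}

```text
time: 33.85
position: [546.1, -127.5, 38.4]
eef_rot: [[0.028, -1.0, -0.0], [-1.0, -0.028, 0.0], [-0.0, 0.0, -1.0]]
force: [-0.5, -0.8, 0.2]
opening: 0.006
```

{"name": "drive_tool", "arguments": {"deltas": [[[0,0,0],[0,-0.0025,0],0],[[0,0,0],[0,-0.0025,0],0],[[0,0,0],[0,-0.0025,0],0],[[0,0,0],[0,-0.0025,0],0],[[0,0,0],[0,-0.0025,0],0],[[0,0,0],[0,-0.0025,0],0],[[0,0,0],[0,-0.0025,0],0],[[0,0,0],[0,0,0],0],[[0,0,0],[0,0,0],0],[[0,0,0],[0,0,0],0]]}}

```text
time: 34.68
position: [546.8, -127.5, 38.4]
eef_rot: [[0.028, -1.0, -0.0], [-1.0, -0.028, 0.0], [-0.0, 0.0, -1.0]]
force: [-2.2, 0.7, -1.2]
opening: 0.003
```

{"name": "drive_tool", "arguments": {"deltas": [[[0,0,0],[0,-0.0025,0],0],[[0,0,0],[0,-0.0025,0],0],[[0,0,0],[0,-0.0025,0],0],[[0,0,0],[0,-0.0025,0],0],[[0,0,0],[0,-0.0025,0],0],[[0,0,0],[0,-0.0025,0],0],[[0,0,0],[0,0,0],0],[[0,0,0],[0,0,0],0],[[0,0,0],[0,0,0],0],[[0,0,0],[0,0,0],0]]}}

```text
time: 35.52
position: [546.8, -127.5, 38.3]
eef_rot: [[0.028, -1.0, -0.001], [-1.0, -0.028, 0.0], [-0.0, 0.001, -1.0]]
force: [-6.0, -0.5, 3.2]
opening: 0.007
```

Contact: position held at 546.8 while the force rose to 6 N. I'll nudge to about 8 N and hold.

{"name": "drive_tool", "arguments": {"deltas": [[[0,0,0],[0,-0.0025,0],0],[[0,0,0],[0,-0.0025,0],0],[[0,0,0],[0,0,0],0],[[0,0,0],[0,0,0],0],[[0,0,0],[0,0,0],0],[[0,0,0],[0,0,0],0],[[0,0,0],[0,0,0],0],[[0,0,0],[0,0,0],0],[[0,0,0],[0,0,0],0],[[0,0,0],[0,0,0],0]]}}

```text
time: 36.35
position: [546.9, -127.5, 38.2]
eef_rot: [[0.028, -1.0, -0.002], [-1.0, -0.028, 0.0], [-0.0, 0.002, -1.0]]
force: [-7.6, 0.7, 4.3]
opening: 0.003
```

{"name": "drive_tool", "arguments": {"deltas": [[[0,0,0],[0,-0.0025,0],0],[[0,0,0],[0,-0.0025,0],0],[[0,0,0],[0,0,0],0],[[0,0,0],[0,0,0],0],[[0,0,0],[0,0,0],0],[[0,0,0],[0,0,0],0],[[0,0,0],[0,0,0],0],[[0,0,0],[0,0,0],0],[[0,0,0],[0,0,0],0],[[0,0,0],[0,0,0],0]]}}

```text
time: 37.18
position: [546.9, -127.5, 38.2]
eef_rot: [[0.028, -1.0, -0.002], [-1.0, -0.028, 0.0], [-0.0, 0.002, -1.0]]
force: [-8.2, -0.1, 4.8]
opening: 0.006
```

{"name": "drive_tool", "arguments": {"deltas": [[[0,0,0],[0,0,0],0],[[0,0,0],[0,0,0],0],[[0,0,0],[0,0,0],0],[[0,0,0],[0,0,0],0],[[0,0,0],[0,0,0],0],[[0,0,0],[0,0,0],0],[[0,0,0],[0,0,0],0],[[0,0,0],[0,0,0],0],[[0,0,0],[0,0,0],0],[[0,0,0],[0,0,0],0]]}}

```text
time: 38.02
position: [546.9, -127.5, 38.2]
eef_rot: [[0.028, -1.0, -0.002], [-1.0, -0.028, 0.0], [-0.0, 0.002, -1.0]]
force: [-8.2, 0.3, 4.7]
opening: 0.004
```

Held for over 2 s with the force steady at about 8 N. Backing off now.

{"name": "drive_tool", "arguments": {"deltas": [[[0,0,0],[0,0.01,0],0],[[0,0,0],[0,0.02,0],0],[[0,0,0],[0,0.05,0],0],[[0,0,0],[0,0.2,0],0],[[0,0,0],[0,0.4,0],0],[[0,0,0],[0,0.5,0],0],[[0,0,0],[0,0.4,-0.3],0],[[0,0,0],[0,0,-0.6],0],[[0,0,0],[0,0,-0.8],0],[[0,0,0],[0,0,-0.6],0]]}}

```text
time: 38.85
position: [484.2, -129.1, 132.3]
eef_rot: [[0.028, -1.0, 0.001], [-1.0, -0.028, -0.0], [0.0, -0.001, -1.0]]
force: [-0.0, 0.6, 0.1]
opening: 0.005
```

```bash
python3 - <<'E'
from h import *
s=arm.state();print(s['time'],s['position'],s['force'])
im=arm.read_camera('wrist'); cal=arm.get_calibration('wrist'); save('w10.png',cv2.resize(im,(784,588),interpolation=cv2.INTER_CUBIC)); np.savez('w10.npz',im=im,**cal)
save('t10.png',cv2.resize(arm.read_camera('top')[110:230,150:350],None,fx=4,fy=4,interpolation=cv2.INTER_CUBIC))
save('s10.png',arm.read_camera('scene'))
E
```

```text
38.85 [ 484.18948273 -129.1240328   132.29502507] [-0.03661688  0.62454069  0.12183723]
```

View pics/w10.png

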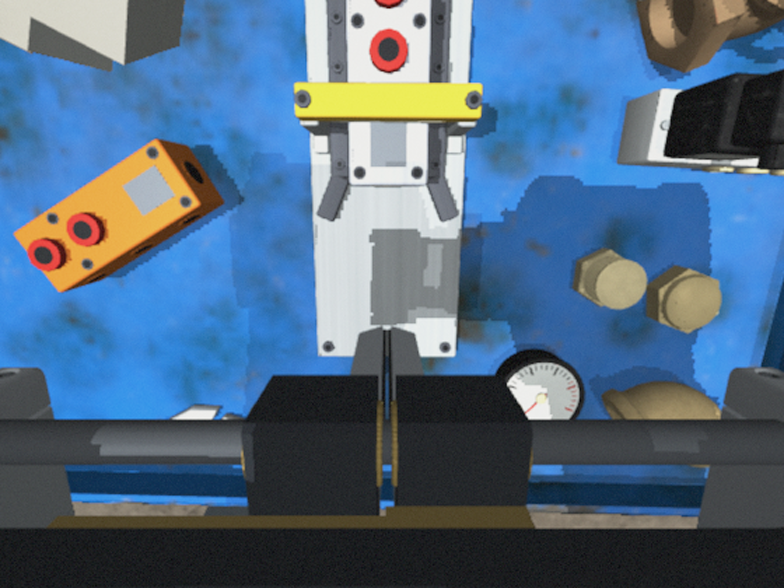

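View pics/s10.png

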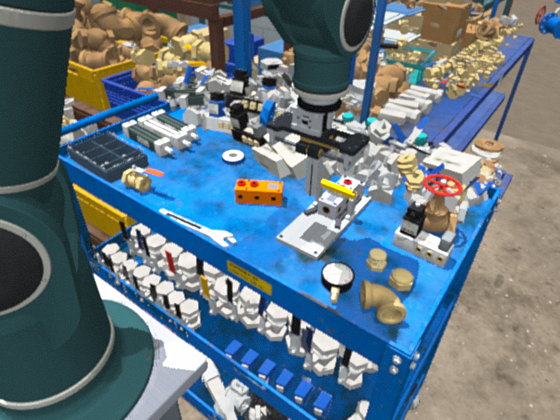

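The block sits straight in the lane with both plugs beyond the bar. The tail edge is at (350–430, 185), and the bystanders haven't moved. One last position check, then I hand in.

```bash
python3 - <<'E'
from h import *
z=np.load('w10.npz'); cal={k:z[k] for k in('K','R','t')}
U=lambda u,v,h:unproj('',((u+.5)/1.4-.5,(v+.5)/1.4-.5),h,cal)
print('tail',U(350,185,52),U(430,185,52),'bar',U(303,99,74),U(474,99,74),'rear plug',U(388,50,58))
print(arm.state()['force']); print(arm.finish_job())
E
```

```text
tail [ 558.7326979  -106.92487243   52.        ] [ 560.03338085 -152.52038488   52.        ] bar [599.02048601 -85.19772995  74.        ] [ 601.46351823 -169.86463539   74.        ] rear plug [ 626.87345556 -126.56986649   58.        ]
[ 0.02811014  0.35529251 -0.77255637]
the job is handed in; nothing more can be done
None
```

The manifold is on the gauge with its nose against the stop screw, and the job is handed in at about 39 s of the 70 s allowed. No verdict came back.

- **Laying down:** I picked out the grey block and left the orange look-alike alone. I laid it flat on the run-in, red-plug end towards the bar.
- **Plugs:** Both plugs stood proud. I pressed each one slowly until it bottomed, at 15.7 N on the front and 16.9 N on the rear. That is slightly over the 15 N you called enough. Both stopped at the same height, within about 0.2 mm of the 58 mm above the cart expected for a seated plug.
- **Sliding:** I pushed the block from the tail with shut fingers. The readings between moves stayed at about 2 N or less under the bar, so nothing caught.
- **At the stop:** The nose met the screw within about 2 mm of where I had estimated it. I held it for over 2 s; the last two readings, 0.8 s apart, were steady at 8.2 N. Then I backed straight off.

**Last checks:**
- The block sat straight in the lane, with the rear plug about 27 mm past the middle of the bar and the tail about 41 mm before it.
- The robot was touching nothing.
- The other things on the cart looked unmoved.
- **Disagreement:** the last wrist picture put the tail at x = 559 mm, against about 555 mm from the contact position. The bar read about 3 mm far in the same picture, so I take it as camera calibration and arm settling, not movement of the block.

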